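Switch off the warming plate and lift the bun with the tongs

ROBOT

A 6-joint arm with a two-finger parallel gripper is mounted at the origin on a cart in front of the work surface, level with it; the furniture and walls round the work are solid. World frame = base frame: x ahead of the robot, y to its left, z up, the work surface at z = 0. Lengths are in m, angles in rad, forces in N, time in s.
With the tool pointing down it reaches from about 0.35 to 0.85 m from the base axis. Payload 8.1 kg.
Tool frame: the origin (TCP) lies midway between the tips of the shut fingers; the grasp point (between the pads) lies 19 mm behind it (env.grip_point_offset is the z of the grasp point in the tool frame, in m); z points along the fingers, y is the line along which they close (so a half turn about z gives the same grasp; the last joint's range is limited). The gripper opens to 93 mm and grips with 3 to 60 N. Pads are 15 mm wide; open, the fingers measure 128 mm over their backs; the gripper's body (75 mm by 188 mm) begins 65 mm behind the grasp point.
Start: joints at [1.11, 0.13, 1.488, -0, 1.523, -0.085], TCP at [0.22, 0.558, 0.195] pointing down, gripper open.
Joint ranges: [-2.96, 2.96], [-0.89, 2.26], [0.02, 2.5], [-1.34, 4.48], [0, 2.73], [-2.66, 2.66]. Speed limits (rad/s): [2.39, 2.39, 2.79, 3.14, 3.14, 3.14].

INTERFACE

Orientations are given as a rotation vector (axis times angle).
In Python, from rig import env, jaws, observe, viewer gives the robot as it stands. Calls block until the motion is done:
- env.move_to(position, orientation): joint-space move of the TCP to a pose.
- env.move_linear(position, max_speed=0.15, ori=None): straight line of the TCP; ori=None keeps the orientation; max_speed is the mean speed in m/s.
- env.set_joints(angles): joint-space move.
- jaws.grip(opening, force=None): finger opening in m; force is the grip in N (None keeps the last); returns when the fingers have stopped.
- env.pause(seconds).
- env.solve_ik(position, orientation): joint angles nearest the present ones, or None.
- observe(): the state.
- viewer.capture(name): name is "scene" or "top" or "wrist"; returns the picture (480x640x3 uint8, red, green, blue); there is no depth.
- viewer.camera_model(name): a dict with "fov_y" (degrees; the focal length in pixels is half the picture's height over the tangent of half this angle, whatever the lens; pixels are square), "cx", "cy" (the principal point, pixels), "k1" (the pictures are not rectified: a ray, as slopes to the right and down, at radius r is drawn at 1 + k1 r^2 times it, then the intrinsics apply), "R" (3x3) and "t" (3): a world point X has camera coordinates R X + t; the wrist camera has in their place "tool_from_camera" (4x4, takes a point from camera to tool coordinates, whose origin is the TCP and whose axes are the flange's). Camera axes: x right, y down, z forward; pixel columns grow to the right and rows downward; lengths in m; the calibration is good to about 2 mm. A picture is of the moment at which its call begins: read the wrist's pose just before it. camera_model takes no time and is no camera call.
A pose or a line that the arm cannot do raises env.PlanningError and nothing moves.
- env.close_job(): hands the job in; it is judged then, once.
The state is a dict: "time": time; "joints": joint angles; "qd": joint speeds; "joint_efforts": joint torques, N m; "tool_pos": TCP position; "tcp_rot": TCP orientation; "contact_force": force on the tool from outside, world axes, zero at the start; "torque": the same for the moment, N m; "finger_gap": finger opening in m; "gripper_force": force on a finger pad.
Only numpy, scipy, OpenCV 4.12 (cv2) and the standard library are available. Lean on these libraries where they do the work, as an engineer would, in place of code of your own. Each camera call takes 0.05 s, during which the arm holds its last target. There are 200 camera calls.

TASK

Turn the warming plate's knob clockwise until it clicks over into its off position, then pick up the kitchen tongs, close them on the warm bun and lift it about 10 cm above the plate. Do not touch the bun with the gripper or drop it, and leave the other things where they stand. Finish while still holding the bun up in the squeezed tongs.

Things in the scene. Friction and masses are not known exactly. Their poses are not given: they have to be found in the camera images.
- board: Fixed dark wooden board, 220 (x) x 290 (y) x 26 mm, on which the warming plate stands. Origin: centre of its underside.
- warmer: Fixed white warming plate, a low box 134 (x) x 212 (y) x 26 mm, with a round dark steel plate of 118 mm diameter on its right (-y) part and a black knob on its left (+y) part. Origin: centre of its underside. The plate's top is 30 mm above the origin (56 mm above the work surface), its centre at y = -42 mm; the knob's axis is at y = +73 mm.
- plate_centre (a point): Centre of the round plate's upper face, 56 mm above the work surface.
- knob_grip (a point): Point on the knob's upright axis, halfway up its bar grip (77 mm above the work surface). The bar is 44 mm long along this point's x axis, 12 mm thick along its y axis and 26 mm tall, its top 89 mm above the work surface; it stands on a disc of 44 mm diameter. The point turns with the knob.
- knob (a joint): Knob angle in rad, growing clockwise seen from above: 0 = on (start), 1.2 = fully off. A sprung detent stands in the way from about 0.25 to 0.95, its hump at 0.6; past the hump the knob is pushed on towards off. Stops at -0.05 and 1.25; peak torque about 0.07 N m.
- bun: Loose round sesame bun, upright on the plate: 48 mm diameter (widest and nearly straight-sided from 11 to 18 mm above its underside), 37 mm tall, domed, 40 g. Origin: centre of its underside.
- bun_centre (a point): Centre of the bun, 18.5 mm above its underside.
- tongs: Loose steel kitchen tongs, 233 mm long, 100 g, lying so that the two upright arms open sideways. Origin: midline, underside, halfway from hinge to jaws. x points to the jaws, z up: hinge at x = -95 mm (loop to -124), jaws centred at +95 (tips +115), 26 mm tall, scooped inside. Each arm has a black grip pad, x from -37 to +37 mm, 30 mm tall; squeeze the pads together across y.
- tongs_grip (a point): Midpoint between the two grip pads, 15 mm above the underside; same axes as the tongs. Grip here, fingers closing along y. Width over the pads: 60 mm open, about 44 mm with the jaws closed on the bun.
- tongs_jaws (a point): Midpoint between the jaws, 95 mm ahead of tongs_grip along x, 13 mm above the underside; the bun belongs here.
- tongs_left (a joint): Closing angle of the left arm in rad: 0 = fully open (jaw gap 80 mm), 0.13 = stop (gap about 31 mm); about 0.085 when closed on the bun. The right arm mirrors it. The jaw gap shrinks by 2 mm for every 1 mm that the pads are squeezed together. Springs open them: about 4 N at the pads to begin closing, 6 N at the bun.
- mug_1: Bystander: white mug with dark stripes, 86 mm across, 90 mm tall, near left corner. Origin under its centre.
- spice_a: Bystander: glass spice jar with black cap, 41 mm diameter, 105 mm tall, at the far edge, left of the other spice jar. Origin under its centre.
- spice_b: Bystander: glass spice jar with black cap, 41 mm diameter, 105 mm tall, at the far edge, right of the other one. Origin under its centre.
- shaker: Bystander: small grey shaker, 44 mm diameter, 90 mm tall, at the far edge, right of the spice jars. Origin under its centre.
Things that resemble listed ones, but are neither listed nor needed, are in the scene too. Leave any purple look-alike of the bun alone.

How it is judged:
By the outcome, as a careful person would: the job done as asked, in the order asked, and still so for the second after the job is handed in, while the arm keeps its last pose, push and grip.
It also fails if it takes over 62 s, if anything falls off the work surface, if the arm or the gripper's body presses on something with over 40 N, if the wrist force passes 120 N, or if a joint passes its speed limit or range.

## Working session

There is one attempt and no reset: what is moved stays moved. The work goes in short steps, each a Python script; the robot and the scene stay as the last script left them, time stands still between calls to the robot, and variables do not carry over. Pictures are saved under pics/ and viewed, at most 10 in all, crops included, and the job is handed in when it is done.

```bash
ls; mkdir -p pics
cat > h.py <<'E'
import numpy as np, cv2
from scipy.spatial.transform import Rotation as Rot
from rig import env, jaws, observe, viewer
def cam(name, st=None):
    m=viewer.camera_model(name); f=240/np.tan(np.radians(m['fov_y'])/2)
    if 'R' in m: R=np.array(m['R']).T; c=-R@np.array(m['t'])
    else:
        T=np.array(m['tool_from_camera']); Rt=Rot.from_rotvec(st['tcp_rot']).as_matrix()
        R=Rt@T[:3,:3]; c=Rt@T[:3,3]+np.array(st['tool_pos'])
    return dict(f=f,cx=m['cx'],cy=m['cy'],k1=m['k1'],R=R,c=c)
def ray(C,u,v):
    d=np.array([(u-C['cx'])/C['f'],(v-C['cy'])/C['f']]); s=d.copy()
    for _ in range(30): s=d/(1+C['k1']*(s@s))
    r=C['R']@np.array([s[0],s[1],1]); return r/np.linalg.norm(r)
def onz(C,u,v,z):
    r=ray(C,u,v); return C['c']+r*(z-C['c'][2])/r[2]
def tri(C1,p1,C2,p2):
    a,b=ray(C1,*p1),ray(C2,*p2); s=np.linalg.lstsq(np.c_[a,-b],C2['c']-C1['c'],rcond=None)[0]
    P,Q=C1['c']+a*s[0],C2['c']+b*s[1]; return (P+Q)/2, np.linalg.norm(P-Q)
def proj(C,X):
    p=C['R'].T@(np.array(X)-C['c']); s=p[:2]/p[2]; s=s*(1+C['k1']*(s@s)); return s*C['f']+[C['cx'],C['cy']]
def save(n,im): cv2.imwrite(n,cv2.cvtColor(im,cv2.COLOR_RGB2BGR))
E
python3 - <<'E'
from h import *
for n in ['scene','top','wrist']:
    st=observe(); im=viewer.capture(n); save(f'pics/{n}0.png',im); C=cam(n,st); print(n,C['f'],C['k1'],C['c'],C['R'][:,2])
print(st)
E
```

```text
pics
scene 438.1768131286618 -0.05641119708138502 [ 0.00741015 -0.51517875  0.59371089] [ 0.58157007  0.57835771 -0.57208271]
top 472.0586046115074 -0.015467927449129398 [0.42595057 0.0051928  0.90018858] [ 0.1213592   0.03125412 -0.99211649]
wrist 330.38516788570183 -0.02009817065140808 [0.1524537  0.58513857 0.38313126] [ 0.24311209 -0.09831241 -0.9650032 ]
{'time': 0.1, 'joints': array([ 1.10956497e+00,  1.31093641e-01,  1.48914603e+00, -2.29261864e-06,
        1.52301686e+00, -8.53825051e-02]), 'qd': array([-0.00071803, -0.00085878, -0.00181995, -0.00079023,  0.00064544,
       -0.00118674]), 'joint_efforts': array([ 3.64444413e-04, -5.61342216e+01, -4.93096089e+01,  7.70265888e-02,
        2.90042278e-02, -9.58120943e-07]), 'tool_pos': array([0.21996233, 0.55763588, 0.19420098]), 'tcp_rot': array([-5.86829335e-01, -3.08584213e+00,  2.51720851e-03]), 'contact_force': array([-0.65973172, -0.29889002, -0.70166278]), 'torque': array([-0.02050355, -0.04406648,  0.06485707]), 'gripper_force': 0.0, 'finger_gap': 0.0930274307808194}
```

View pics/scene0.png

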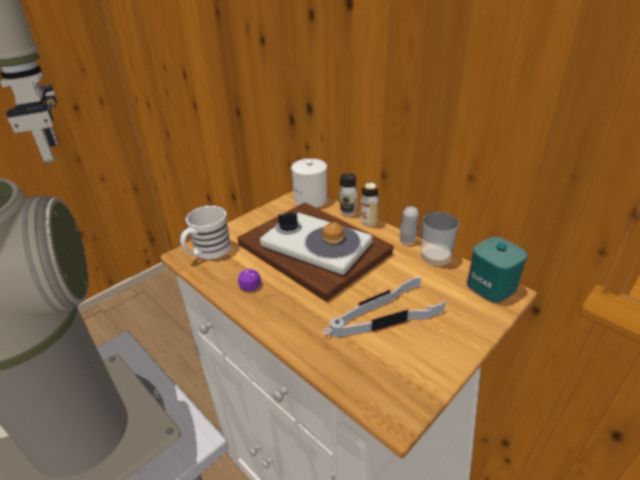

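View pics/top0.png

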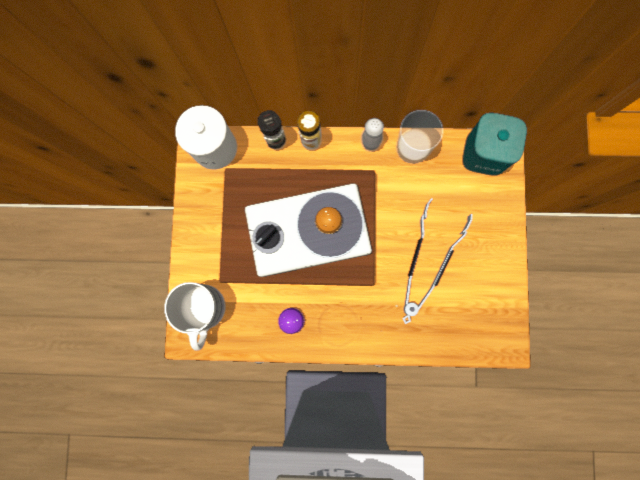

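Top view: the bun (orange, domed, with sesame) is at (328,219), on the plate. The purple look-alike is at (290,321), on the bare table. The knob is at (268,236). The tongs' hinge is at (411,310), their pads at (414,258) and (444,268), and their jaws at (428,207) and (467,222). In the scene view the bun is at (333,232) and the knob at (288,221). I take the orange one on the plate as the bun and will confirm it with a crop.

```bash
cat > m.py <<'E'
from h import *
def blobs(im,mask,roi,amin=15):
    m=np.zeros(mask.shape,np.uint8); x0,y0,x1,y1=roi; m[y0:y1,x0:x1]=mask[y0:y1,x0:x1]
    n,l,s,c=cv2.connectedComponentsWithStats(m); out=[]
    for i in range(1,n):
        if s[i,4]>=amin:
            cn=max(cv2.findContours((l==i).astype(np.uint8),0,1)[0],key=len)
            out.append((s[i].tolist(),c[i].round(1).tolist(),np.round(cv2.boxPoints(cv2.minAreaRect(cn)),1).tolist()))
    return out
E
python3 - <<'E'
from m import *
for n,R in [('top',dict(knob=(250,220,290,255),bun=(300,195,360,245),tongs=(400,190,480,330))),('scene',dict(knob=(270,205,305,240),bun=(315,215,350,250),tongs=(320,270,450,345)))]:
    im=cv2.cvtColor(cv2.imread(f'pics/{n}0.png'),4); hsv=cv2.cvtColor(im,cv2.COLOR_RGB2HSV)
    dark=(hsv[...,2]<55); orange=(hsv[...,0]<22)&(hsv[...,1]>130)&(hsv[...,2]>80)
    for k,mk in [('knob',dark),('bun',orange),('tongs',dark)]:
        for b in blobs(im,mk,R[k]): print(n,k,b)
t=cv2.imread('pics/top0.png'); s=cv2.imread('pics/scene0.png')
a=cv2.resize(t[190:260,240:380],(560,280),interpolation=2); b=cv2.resize(s[200:270,265:405],(560,280),interpolation=2)
c=cv2.resize(t[190:330,395:485],(240,373),interpolation=2)
o=np.zeros((560,800,3),np.uint8); o[:280,:560]=a;o[280:,:560]=b;o[:373,560:]=c; cv2.imwrite('pics/crop1.png',o)
E
```

```text
top knob ([257, 225, 21, 21, 183], [267.3, 235.2], [[254.3000030517578, 240.10000610351562], [269.1000061035156, 222.8000030517578], [278.20001220703125, 230.60000610351562], [263.3999938964844, 247.89999389648438]])
top bun ([316, 207, 26, 27, 535], [328.2, 219.8], [[310.0, 220.0], [328.0, 202.0], [346.0, 220.0], [328.0, 238.0]])
top tongs ([409, 240, 12, 36, 63], [414.8, 257.1], [[408.70001220703125, 274.8999938964844], [419.0, 239.6999969482422], [420.6000061035156, 240.1999969482422], [410.29998779296875, 275.3999938964844]])
scene knob ([279, 214, 18, 16, 248], [287.7, 221.4], [[279.0, 214.0], [296.0, 214.0], [296.0, 229.0], [279.0, 229.0]])
scene bun ([315, 215, 35, 26, 534], [334.3, 226.2], [[315.0, 215.0], [349.0, 215.0], [349.0, 240.0], [315.0, 240.0]])
scene tongs ([364, 296, 15, 7, 16], [371.1, 298.9], [[364.0, 302.0], [377.6000061035156, 295.20001220703125], [378.0, 296.0], [364.3999938964844, 302.79998779296875]])
scene tongs ([372, 311, 35, 19, 327], [389.0, 320.3], [[369.70001220703125, 321.1000061035156], [405.8999938964844, 310.70001220703125], [408.5, 319.6000061035156], [372.29998779296875, 329.8999938964844]])
```

View pics/crop1.png

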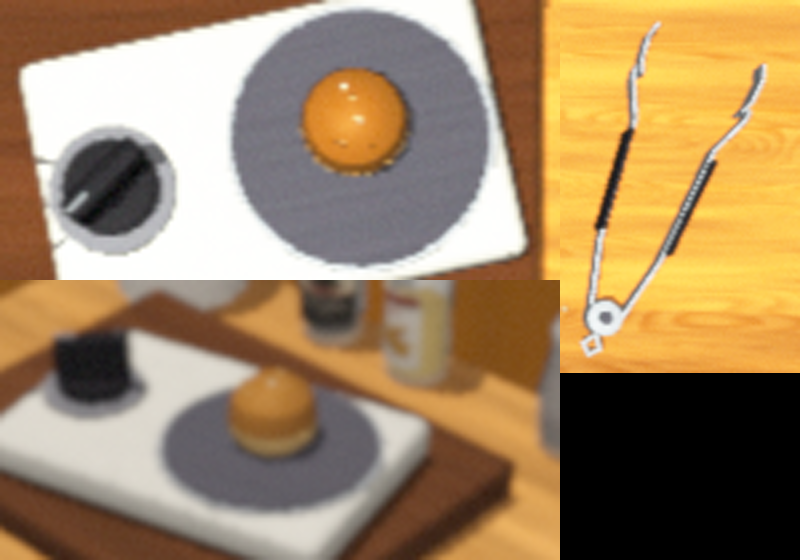

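The crop shows the domed, seeded orange bun alone on the round plate, so it is the target; the purple ball is the look-alike. The knob bar runs diagonally, from lower left (72,213) to upper right (140,145) in the crop. The tongs are open with their jaws up in the picture (+x). Next I'll triangulate roughly, then move above the knob and refine with the wrist camera.

Run:
```python
from m import *
T,S=cam('top'),cam('scene')
print('knob',tri(T,(267.6,235.6),S,(288,219.5)))
print('bun',tri(T,(328.5,219.8),S,(333.3,232.5)))
f=lambda x,y:(395+(x-560)*90/240,190+y*140/373)
for nm,p in [('hinge',(604,317)),('padL1',(630,130)),('padL0',(600,228)),('padR1',(714,162)),('padR0',(670,253)),('jawL',(640,70)),('jawR',(752,98)),('tipL',(658,25)),('tipR',(764,66))]: print(nm,f(*p),onz(T,*f(*p),0.028).round(4))
print('bun@.0705',onz(T,328.5,220,.0705),'knob top', onz(T,267.6,235.6,.089),'purple',onz(T,290,321,.02),'mug',onz(T,195,300,.09))
# plate centre (crop 360,138)->
print('plate', onz(T,240+360/4,190+138/4,.056), 'box corners',[onz(T,240+a/4,190+b/4,.052).round(3).tolist() for a,b in [(22,68),(525,252),(470,-20)]])
print('bar ends',onz(T,240+70/4,190+213/4,.089),onz(T,240+143/4,190+145/4,.089))
C=viewer.camera_model('wrist'); print(np.array(C['tool_from_camera']).round(3))
def down(yaw): # tool x axis dir yaw, z down
    x=np.array([np.cos(yaw),np.sin(yaw),0]); z=np.array([0,0,-1.]); return Rot.from_matrix(np.c_[x,np.cross(z,x),z]).as_rotvec()
for pos in [(.43,.1,.2),(.43,.1,.067),(.37,-.2,.2),(.37,-.2,.0),(.35,0,.07),(.34,.02,.16),(.45,-.11,.07),(.45,-.11,.16)]:
    print(pos,[(round(y,1)) for y in np.arange(-3.1,3.2,.2) if env.solve_ik(np.array(pos),down(y)) is not None])
```

```text
knob (array([0.53548577, 0.12754926, 0.07660062]), np.float64(0.00013022700607221354))
bun (array([0.56669255, 0.01989431, 0.07456841]), np.float64(0.0020600909247999524))
hinge (411.5, 308.98123324396784) [ 0.4118 -0.1331  0.028 ]
padL1 (421.25, 238.7935656836461) [ 0.5411 -0.1512  0.028 ]
padL0 (410.0, 275.5764075067024) [ 0.4726 -0.1304  0.028 ]
padR1 (452.75, 250.80428954423593) [ 0.5198 -0.209   0.028 ]
padR0 (436.25, 284.9597855227882) [ 0.4564 -0.1783  0.028 ]
jawL (425.0, 216.2734584450402) [ 0.5836 -0.1583  0.028 ]
jawR (467.0, 226.7828418230563) [ 0.5652 -0.2358  0.028 ]
tipL (431.75, 199.3833780160858) [ 0.6159 -0.171   0.028 ]
tipR (471.5, 214.7721179624665) [ 0.5879 -0.2445  0.028 ]
bun@.0705 [0.56624082 0.02064512 0.0705    ] knob top [0.53378681 0.12574748 0.089     ] purple [0.38473579 0.08878369 0.02      ] mug [0.41970374 0.24695276 0.09      ]
plate [0.5604894 0.0180329 0.056    ] box corners [[0.591, 0.174, 0.052], [0.511, -0.057, 0.052], [0.635, -0.031, 0.052]]
bar ends [0.52005265 0.14289384 0.089     ] [0.55049398 0.11207165 0.089     ]
[[-0.001 -0.965 -0.262  
[... 3351 characters left out ...]
0.7), np.float64(0.9), np.float64(1.1), np.float64(1.3), np.float64(1.5), np.float64(1.7), np.float64(1.9), np.float64(2.1), np.float64(2.3), np.float64(2.5), np.float64(2.7), np.float64(2.9), np.float64(3.1)]
(0.45, -0.11, 0.16) [np.float64(-3.1), np.float64(-2.9), np.float64(-2.7), np.float64(-2.5), np.float64(-1.3), np.float64(-1.1), np.float64(-0.9), np.float64(-0.7), np.float64(-0.5), np.float64(-0.3), np.float64(-0.1), np.float64(0.1), np.float64(0.3), np.float64(0.5), np.float64(0.7), np.float64(0.9), np.float64(1.1), np.float64(1.3), np.float64(1.5), np.float64(1.7), np.float64(1.9), np.float64(2.1), np.float64(2.3), np.float64(2.5), np.float64(2.7), np.float64(2.9), np.float64(3.1)]
```

Bun at (0.566, 0.020), with centre height 0.0746 against the expected 0.0745. Knob at (0.534, 0.126), mid height 0.077. Both agree with the text. Now I'll move above the knob and look with the wrist camera from two places.

```bash
cat >> h.py <<'E'
def down(yaw):
    x=np.array([np.cos(yaw),np.sin(yaw),0]); z=np.array([0,0,-1.]); return Rot.from_matrix(np.c_[x,np.cross(z,x),z]).as_rotvec()
E
python3 - <<'E'
from m import *
import pickle
o=[]
for i,p in enumerate([(.534,.126,.2),(.55,.07,.2)]):
    env.move_to(np.array(p),down(2.36)) if i==0 else env.move_linear(np.array(p))
    env.pause(.2)
    st=observe(); im=viewer.capture('wrist'); save(f'pics/w{i}.png',im); C=cam('wrist',st); o.append((im,C))
    print(st['time'],st['tool_pos'],'knob',proj(C,(.534,.126,.089)),'bun',proj(C,(.566,.02,.07)))
pickle.dump(o,open('w.pkl','wb'))
a=np.hstack([x[0] for x in o]); save('pics/w01.png',cv2.resize(a,(800,300),interpolation=3))
E
```

```text
2.2833 [0.53384747 0.12676196 0.19996463] knob [316.58615227 230.45459158] bun [267.37764013 314.70235898]
3.075 [0.54980277 0.07088122 0.19997878] knob [348.2853083  175.45796767] bun [293.02135352 270.2054878 ]
```

View pics/w01.png

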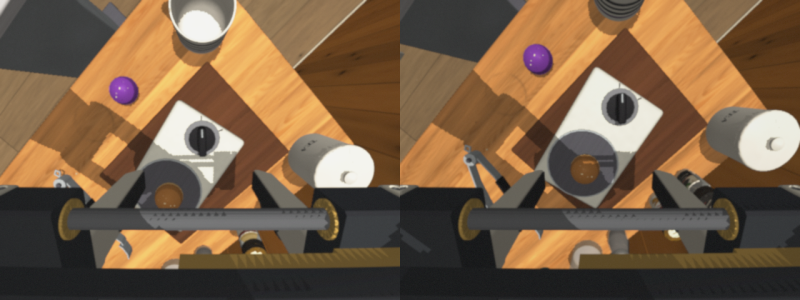

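The wrist views (shown at 0.625 scale) put the knob at about (323,221) in the first and (355,175) in the second. Its bar is nearly along image vertical, so my yaw is close. Next is fitting the bar and bun in both.

Run:
```python
from m import *
import pickle
o=pickle.load(open('w.pkl','rb')); P=[];cr=[]
for (im,C),(u,v),bu in zip(o,[(323,221),(355,171)],[(269,313),(295,270)]):
    g=im.max(2); c=im[v-32:v+32,u-32:u+32]; cr.append(cv2.resize(c,(384,384),interpolation=2))
    for th in (30,45,60,75):
        b=blobs(im,g<th,(u-32,v-32,u+32,v+32),40); print(th,[(x[0],x[1]) for x in b][:2])
    hsv=cv2.cvtColor(im,cv2.COLOR_RGB2HSV); m=(hsv[...,0]<20)&(hsv[...,1]>110)
    print('bun',[(x[0],x[1]) for x in blobs(im,m,(bu[0]-30,bu[1]-30,bu[0]+30,bu[1]+30),150)])
    # pointer
    print('white in bar',[(x[0],x[1]) for x in blobs(im,g>150,(u-12,v-22,u+12,v+12),4)])
save('pics/kn.png',np.hstack(cr))
```

```text
30 []
45 [([314, 203, 18, 46, 360], [321.5, 224.4])]
60 [([303, 202, 40, 48, 1242], [322.8, 224.1])]
75 [([303, 202, 41, 48, 1334], [322.9, 224.0])]
bun [([248, 293, 44, 40, 1486], [269.5, 313.7])]
white in bar [([311, 199, 24, 4, 47], [322.3, 199.7]), ([322, 208, 3, 12, 20], [322.8, 213.6])]
30 [([345, 153, 5, 41, 116], [347.6, 174.2])]
45 [([342, 151, 24, 46, 561], [352.3, 175.8])]
60 [([331, 150, 43, 48, 1391], [352.0, 173.4])]
75 [([331, 150, 43, 48, 1485], [352.0, 173.3])]
bun [([273, 247, 46, 47, 1680], [295.4, 270.3])]
white in bar [([355, 151, 2, 12, 24], [355.5, 156.5])]
```

View pics/kn.png

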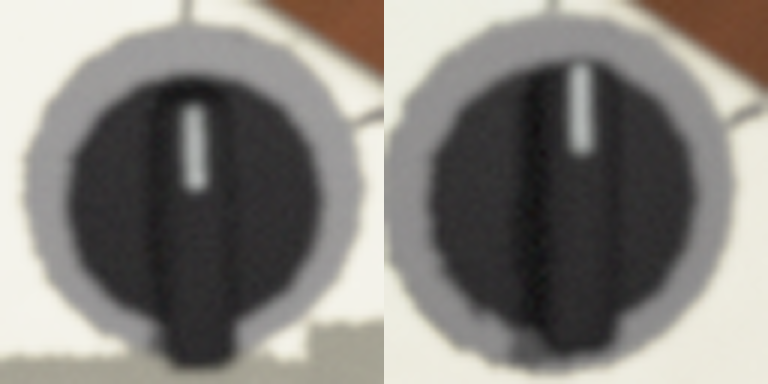

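Run:
```python
from m import *
import pickle
(_,A),(_,B)=pickle.load(open('w.pkl','rb'))
for n,a,b in [('ptr out',(322.7,206.5),(355.7,149.5)),('ptr in',(323.8,220.7),(355.8,165.2)),('near',(324.3,249.3),(355.2,197.7)),('bun',(269.7,313.2),(295.6,270.2))]:
    print(n,tri(A,a,B,b))
q=[[onz(C,*p,.089) for p in ps] for C,ps in [(A,[(322.7,206.5),(323.8,220.7),(324.3,249.3)]),(B,[(355.7,149.5),(355.8,165.2),(355.2,197.7)])]]
for x in q:
    d=x[0]-x[2]; print(np.round(x,4).tolist(),'yaw',np.arctan2(d[1],d[0]))
for C,p in [(A,(269.7,313.2)),(B,(295.6,270.2))]: print('bun@.07',onz(C,*p,.0725))
```

```text
ptr out (array([0.52203336, 0.14600514, 0.08942829]), np.float64(0.0003735977320378254))
ptr in (array([0.53241998, 0.1370266 , 0.08698004]), np.float64(4.3679602891876775e-05))
near (array([0.55436748, 0.1165345 , 0.08043426]), np.float64(0.0002985086504236947))
bun (array([0.56914326, 0.01924103, 0.06195389]), np.float64(0.0009684144125415372))
[[0.5219, 0.1459, 0.089], [0.5321, 0.1373, 0.089], [0.5522, 0.1182, 0.089]] yaw 2.40135000308435
[[0.5222, 0.1461, 0.089], [0.5322, 0.1369, 0.089], [0.5529, 0.1167, 0.089]] yaw 2.378676697674903
bun@.07 [0.56587347 0.02428629 0.0725    ]
bun@.07 [0.56731564 0.02267466 0.0725    ]
```

Run:
```python
from m import *
import pickle
(_,A),(_,B)=pickle.load(open('w.pkl','rb'))
for C,p in [(A,(291+193/6,189+190/6)),(B,(323+177/6,139+192/6))]: print('ring',onz(C,*p,.056))
c=np.array([.5365,.131]); yaw=2.388
def rep(t): s=observe(); print(t,round(s['time'],1),s['tool_pos'].round(4),s['contact_force'].round(1),s['torque'].round(2),s['finger_gap'],s['gripper_force'])
env.move_to(np.array([*c,.13]),down(yaw)); jaws.grip(.05,25)
env.move_linear(np.array([*c,.069]),max_speed=.06); rep('down')
jaws.grip(.0,20); rep('grip')
for k in range(1,7):
    env.move_to(np.array([*c,.069]),down(yaw-1.22*k/6)); rep(k)
```

```text
ring [0.53711391 0.13234274 0.056     ]
ring [0.53771908 0.13233832 0.056     ]
down 5.6 [0.5369 0.1311 0.0696] [ 0.  -0.1 -0.5] [-0.03  0.   -0.  ] 0.04999029277312196 0.0
grip 6.5 [0.5365 0.131  0.069 ] [-0.2  0.1 -0.1] [-0.09  0.03 -0.04] 0.00017373233821416767 0.0
1 6.8 [0.5365 0.131  0.069 ] [ 0.4 -0.1  0.9] [-0.04  0.   -0.04] 0.00031356889426347844 0.0
2 7.2 [0.5365 0.131  0.069 ] [0.5 0.2 0.3] [-0.09  0.08  0.01] 0.0005617139345285457 0.0
3 7.5 [0.5365 0.131  0.069 ] [1.  0.1 1.4] [-0.11  0.03 -0.06] 0.0006079791091405647 0.0
4 7.8 [0.5365 0.131  0.069 ] [-0.1 -0.8  0.5] [-0.12  0.05  0.01] 0.0006004965796007568 0.0
5 8.1 [0.5365 0.131  0.069 ] [ 0.1 -0.5 -0.3] [-0.08  0.08  0.  ] 0.00026792017364520525 0.0
6 8.4 [0.5365 0.131  0.069 ] [ 0.9 -1.  -0. ] [-0.08  0.12 -0.01] 0.0008071735126783508 0.0
```

The fingers shut on nothing, so I need to look.

Run:
```python
from h import *
st=observe(); w=viewer.capture('wrist'); s=viewer.capture('scene'); t=viewer.capture('top')
print(st['tool_pos'],st['tcp_rot'])
a=np.zeros((480,800,3),np.uint8); a[:240,:400]=cv2.resize(s[175:265,235:385],(400,240),interpolation=2); a[:240,400:]=cv2.resize(t[190:280,225:375],(400,240),interpolation=2); a[240:,:400]=cv2.resize(w,(400,300))[:240]
a[240:,400:]=cv2.resize(w[130:330,200:533],(400,240)); save('pics/look.png',a)
```

```text
[0.53650194 0.13098686 0.06901873] [2.61316838e+00 1.74382712e+00 1.02287180e-05]
```

View pics/look.png

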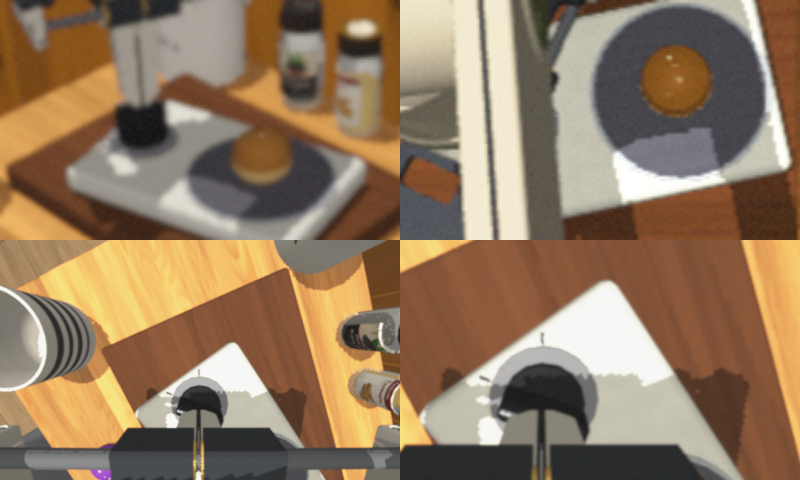

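Run:
```python
from h import *
st=observe(); W=cam('wrist',st);S=cam('scene')
print(env.grip_point_offset)
for z in (.05,.069,.079,.089,.099):
    X=(*st['tool_pos'][:2],z); print(z,proj(W,X),(proj(S,X)-[235,175])*2.667)
w=viewer.capture('wrist'); s=viewer.capture('scene')
a=np.zeros((600,800,3),np.uint8); a[:,:400]=cv2.resize(s[160:250,260:320],(400,600),interpolation=2); a[:,400:]=cv2.resize(w[210:330,280:360],(400,600),interpolation=2); save('pics/look2.png',a)
```

```text
-0.0188
0.05 [317.71235854 262.5698416 ] [141.660191   143.30138688]
0.069 [317.74172568 272.94620363] [140.07277099 124.41359344]
0.079 [317.75942231 279.201751  ] [139.22444949 114.30560606]
0.089 [317.77897979 286.11750233] [138.36712163 104.08013837]
0.099 [317.80070667 293.80336209] [137.50066801  93.73540321]
```

View pics/look2.png

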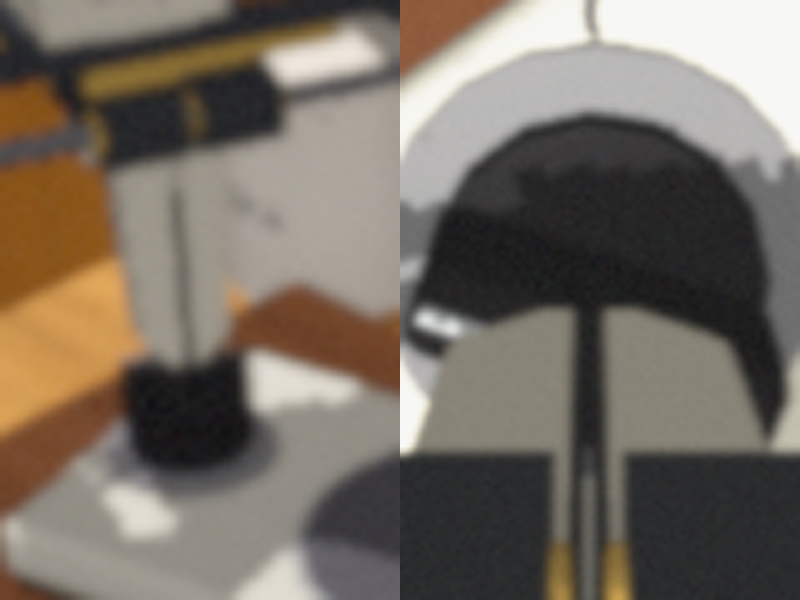

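In the scene crop the tips end at the bar's top, about (288,215), which is z ≈ 0.088 instead of the reported 0.069. So the fingertips sit about 19 mm higher than the TCP reading. The knob has not turned. I'll go lower in guarded steps.

```bash
cat >> h.py <<'E'
def rep(t):
    s=observe(); print(t,round(s['time'],1),s['tool_pos'].round(4),'F',s['contact_force'].round(1),'M',s['torque'].round(2),'gap',round(s['finger_gap'],4),'gf',round(s['gripper_force'],1),flush=True); return s
E
python3 - <<'E'
from h import *
c=np.array([.5368,.1315]); yaw=2.388
env.move_to(np.array([*c,.075]),down(yaw)); jaws.grip(.05,20)
for z in (.066,.062,.058,.054,.051):
    env.move_linear(np.array([*c,z]),max_speed=.05); s=rep('d')
    if abs(s['contact_force'][2])>5: break
jaws.grip(.0,20); rep('grip')
E
```

```text
d 11.0 [0.5361 0.1314 0.0652] F [ 0.5  0.5 -0.7] M [-0.06 -0.    0.  ] gap 0.0499 gf 0.0
d 11.3 [0.5366 0.1314 0.0617] F [-1.1 -0.6  1. ] M [-0.05 -0.02  0.01] gap 0.05 gf 0.0
d 11.5 [0.5365 0.1315 0.0576] F [ 0.8 -0.4  0.3] M [-0.05  0.    0.02] gap 0.05 gf 0.0
d 11.8 [0.5365 0.1315 0.0536] F [ 1.   0.  -0.1] M [-0.08  0.02  0.01] gap 0.0501 gf 0.0
d 12.0 [0.5366 0.1315 0.0507] F [ 0.6 -0.1 -0.3] M [-0.07  0.08 -0.02] gap 0.0499 gf 0.0
grip 12.7 [0.5371 0.1317 0.0511] F [ 1.4  1.9 -0.6] M [ 0.19 -0.28 -0.01] gap 0.0116 gf 20.0
```

Gripped at 11.6 mm, matching the 12 mm bar. Now turning.

Run:
```python
from h import *
c=np.array([.5371,.1317]); yaw=2.388
for k in range(1,7):
    env.move_to(np.array([*c,.051]),down(yaw-1.21*k/6)); s=rep(k)
    if np.linalg.norm(s['contact_force'])>30: print('stop');break
jaws.grip(.05,20); env.pause(.3); rep('open')
env.move_linear(np.array([*c,.2]),max_speed=.15)
st=rep('up'); w=viewer.capture('wrist'); C=cam('wrist',st)
u,v=proj(C,(*c,.089)).astype(int); print(u,v)
save('pics/k2.png',cv2.resize(w[v-40:v+40,u-40:u+40],(400,400),interpolation=2))
```

```text
1 13.0 [0.5372 0.1318 0.0511] F [ 0.8  0.6 -1.4] M [ 0.17 -0.16 -0.01] gap 0.0117 gf 20.0
2 13.3 [0.5373 0.1319 0.0511] F [ 2.   2.5 -1.5] M [ 0.31 -0.42  0.02] gap 0.0116 gf 20.0
3 13.6 [0.5375 0.1319 0.0511] F [ 4.7  2.7 -3.1] M [ 0.52 -0.74 -0.12] gap 0.0117 gf 20.0
4 13.9 [0.5377 0.1319 0.0511] F [ 5.1  3.6 -4.6] M [ 0.53 -0.84  0.08] gap 0.0116 gf 20.0
5 14.3 [0.5378 0.1319 0.0511] F [ 5.7  3.1 -4.9] M [ 0.5  -1.    0.08] gap 0.0116 gf 20.0
6 14.6 [0.538  0.1319 0.0511] F [ 6.9  3.1 -3.9] M [ 0.46 -1.07  0.03] gap 0.0117 gf 20.0
open 15.7 [0.5371 0.1317 0.051 ] F [-0.4  0.2  0.5] M [-0.08  0.15  0.01] gap 0.05 gf 0.0
up 16.8 [0.5364 0.1316 0.1987] F [ 0.1 -0.5 -0.6] M [0.   0.06 0.02] gap 0.0499 gf 0.0
318 229
```

View pics/k2.png

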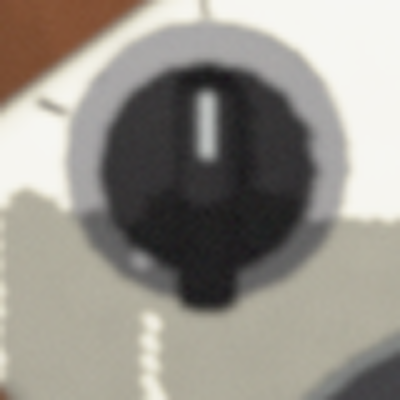

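The pointer now lines up with the off tick at the top of the crop, and the knob stayed there after release. Now I'll look over the tongs from two wrist positions.

Run:
```python
from m import *
import pickle
jaws.grip(.093,40); o=[]; yaw=-.374
for i,p in enumerate([(.455,-.15,.22),(.475,-.13,.22)]):
    env.move_to(np.array(p),down(yaw)); env.pause(.2)
    st=rep(i); im=viewer.capture('wrist'); C=cam('wrist',st); o.append((im,C))
    cs=[proj(C,q).round(0) for q in [(.4118,-.1331,.028),(.507,-.141,.03),(.488,-.194,.03),(.5836,-.158,.02),(.5652,-.2358,.02)]]; print([x.tolist() for x in cs])
    g=im.max(2)
    for k in (1,2):
        u,v=cs[k].astype(int); print([(b[0],b[1]) for b in blobs(im,g<60,(u-45,v-70,u+45,v+70),60)])
pickle.dump(o,open('w2.pkl','wb'))
save('pics/w23.png',np.hstack([cv2.resize(x[0],(400,300),interpolation=3) for x in o]))
```

```text
0 19.1 [ 0.4554 -0.1491  0.2199] F [ 0.8 -0.3  0.3] M [0.01 0.18 0.03] gap 0.0927 gf 0.0
[[318.0, 251.0], [294.0, 174.0], [344.0, 172.0], [283.0, 102.0], [355.0, 91.0]]
[([290, 140, 8, 59, 103], [293.1, 167.5])]
[([339, 139, 7, 63, 101], [342.0, 169.0])]
1 19.6 [ 0.4747 -0.1302  0.2199] F [1.2 0.3 0. ] M [0.09 0.16 0.04] gap 0.0931 gf 0.0
[[339.0, 259.0], [316.0, 184.0], [366.0, 182.0], [305.0, 112.0], [377.0, 101.0]]
[([312, 150, 5, 45, 66], [313.9, 170.9])]
[([359, 149, 9, 62, 122], [362.9, 179.4])]
```

View pics/w23.png

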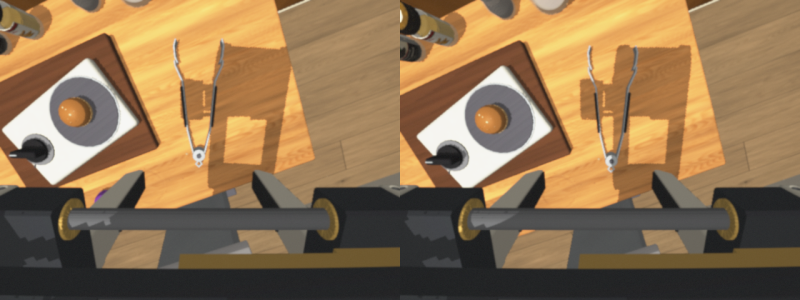

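Wrist views (at 0.625 scale): hinge at (198,156) and (211,161), pads at (184,106)/(214,107), jaws up the picture at (178,60)/(219,57). The tongs lie nearly along image vertical. Triangulating:

Run:
```python
from m import *
import pickle
(ia,A),(ib,B)=pickle.load(open('w2.pkl','rb'))
H,e=tri(A,(317.6,249.6),B,(337.6,257.6)); print('hinge',H,e)
print('L far',tri(A,(290.5,140),B,(312.5,150)),'R far',tri(A,(339.5,139),B,(359.5,149)),'R mid',tri(A,(342.5,170.5),B,(363.5,180)))
for h in (.03,.02):
    L,R=onz(A,294,169.5,h),onz(A,342.5,170.5,h); RB=onz(B,363.5,180,h)
    Hh=onz(A,317.6,249.6,.026); m=(L+R)/2; d=m-Hh
    print(h,L,R,RB,'mid',m,'sep',np.linalg.norm(L-R),'hinge',Hh,onz(B,337.6,257.6,.026),'dist',np.linalg.norm(d[:2]),'yaw',np.arctan2(d[1],d[0]), 'perp yaw',np.arctan2((L-R)[1],(L-R)[0])-np.pi/2)
for nm,C,l,r in [('A',A,(178*1.6,60*1.6),(219*1.6,57*1.6)),('B',B,(191*1.6,66*1.6),(232*1.6,63*1.6))]: print('jaws',(onz(C,*l,.02)+onz(C,*r,.02))/2)
```

```text
hinge [ 0.41055778 -0.13166558  0.01741443] 0.0006520169362592258
L far (array([ 0.54279076, -0.15072852,  0.0238835 ]), np.float64(0.0003619531181220358)) R far (array([ 0.52356164, -0.20358296, -0.00102808]), np.float64(0.0004927266903509239)) R mid (array([ 0.48986762, -0.19335606,  0.02147114]), np.float64(0.0002412491456487591))
0.03 [ 0.5114354  -0.14242484  0.03      ] [ 0.49052049 -0.19287019  0.03      ] [ 0.49111255 -0.1926227   0.03      ] mid [ 0.50097794 -0.16764751  0.03      ] sep 0.054609215012788474 hinge [ 0.41278629 -0.13239448  0.026     ] [ 0.41370347 -0.13242446  0.026     ] dist 0.09497654446688614 yaw -0.3802754286212393 perp yaw -0.3930333299976043
0.02 [ 0.51112219 -0.14156248  0.02      ] [ 0.48965508 -0.1933397   0.02      ] [ 0.48975299 -0.19358254  0.02      ] mid [ 0.50038864 -0.16745109  0.02      ] sep 0.05605102418466954 hinge [ 0.41278629 -0.13239448  0.026     ] [ 0.41370347 -0.13242446  0.026     ] dist 0.09435643525863134 yaw -0.380660594812543 perp yaw -0.39303332999760343
jaws [ 0.57721513 -0.19659033  0.02      ]
jaws [ 0.5789234  -0.19576074  0.02      ]
```

Grip point (0.5005, -0.1675), yaw -0.383. Hinge-to-grip distance is 95 mm as specified. Grasping with a guarded descent.

Run:
```python
from h import *
c=np.array([.5005,-.1675]); yaw=-.383
env.move_to(np.array([*c,.09]),down(yaw)); rep('above')
env.move_linear(np.array([*c,.01]),max_speed=.08)
for z in (.002,-.004,-.008,-.011):
    env.move_linear(np.array([*c,z]),max_speed=.05); s=rep('d')
    if abs(s['contact_force'][2])>5: break
jaws.grip(.055,40); s=rep('grip')
z=s['tool_pos'][2]
env.move_linear(np.array([*c,z+.03]),max_speed=.05); rep('up')
save('pics/g.png',np.hstack([cv2.resize(viewer.capture('scene')[200:365,300:520],(400,300),interpolation=2),cv2.resize(viewer.capture('wrist'),(400,300))]))
```

```text
above 20.2 [ 0.5006 -0.1677  0.0909] F [0.4 1.1 0.9] M [-0.02  0.11 -0.02] gap 0.0927 gf 0.0
d 21.7 [ 0.5001 -0.1673  0.0016] F [0.8 0.2 0.8] M [ 0.04  0.17 -0.01] gap 0.0925 gf 0.0
d 21.9 [ 0.5    -0.1673 -0.0046] F [-0.  -0.5 -1. ] M [0.01 0.14 0.01] gap 0.0929 gf 0.0
d 22.2 [ 0.5003 -0.1674 -0.0083] F [0.3 0.7 0.2] M [-0.05  0.13  0.04] gap 0.0925 gf 0.0
d 22.4 [ 0.5003 -0.1674 -0.0112] F [ 0.5  0.1 -0. ] M [ 0.05  0.15 -0.  ] gap 0.0931 gf 0.0
grip 23.2 [ 0.5006 -0.1676 -0.0109] F [ 0.4 -0.7  0.5] M [ 0.02  0.02 -0.06] gap 0.055 gf 4.8
up 24.0 [ 0.5004 -0.1675  0.0191] F [ 0.4  0.5 -0.5] M [0.06 0.17 0.02] gap 0.0549 gf 4.5
```

View pics/g.png

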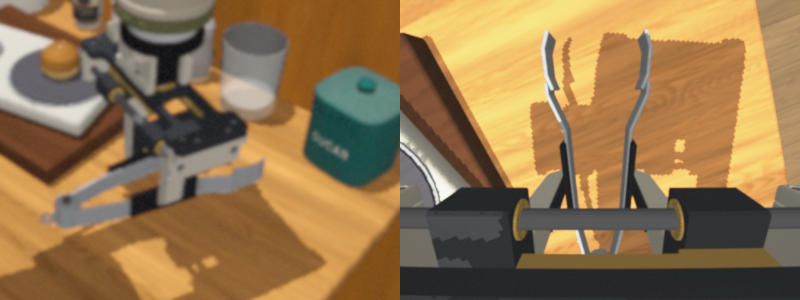

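The tongs hang level between the fingers, jaws forward and open at (549,60)/(645,55), clear of everything. Next: hover over the bun and check jaws against bun numerically with the wrist camera.

```bash
cat > b.py <<'E'
from m import *
def bun(C,im,guess):
    u,v=proj(C,guess).astype(int); hsv=cv2.cvtColor(im,cv2.COLOR_RGB2HSV); m=(hsv[...,0]<18)&(hsv[...,1]>120)
    rr=np.zeros(m.shape,np.uint8); cv2.circle(rr,(int(u),int(v)),42,1,-1)
    b=max(blobs(im,m&(rr>0),(0,0,640,480),100),key=lambda b:b[0][4]); x,y,w,h,a=b[0]
    return (x+w/2-.5,y+h/2-.5),b[0],b[1]
E
python3 - <<'E'
from b import *
import pickle
o=pickle.load(open('w2.pkl','rb')); P=[]
for im,C in o:
    r=bun(C,im,(.566,.021,.07)); P.append(r[0]); print(r, onz(C,*r[2],.0725))
print(tri(o[0][1],P[0],o[1][1],P[1]))
st=rep('now'); C=cam('wrist',st)
j=(onz(C,238,96,.043)+onz(C,392,91,.043))/2; R=Rot.from_rotvec(st['tcp_rot']).as_matrix(); print('jaw in tool',R.T@(j-st['tool_pos']))
env.move_linear(np.array([.5005,-.1675,.13]),max_speed=.12)
psi=.2; b=np.array([.5665,.0215]); t=b-.095*np.array([np.cos(psi),np.sin(psi)])
env.move_to(np.array([*t,.13]),down(psi)); env.pause(.2)
st=rep('hover'); im=viewer.capture('wrist'); C=cam('wrist',st); r=bun(C,im,(*b,.07)); print(r,onz(C,*r[2],.0725),onz(C,*r[0],.0725))
save('pics/hov.png',im)
# jaws: columns of bright/grey tong pixels at rows near the jaws
E
```

```text
((119.5, 179.5), [94, 157, 52, 46, 1895], [119.7, 179.3]) [0.56859995 0.02209731 0.0725    ]
((145.0, 190.5), [120, 168, 51, 46, 1815], [145.3, 190.6]) [0.56859519 0.021923   0.0725    ]
(array([0.56877941, 0.02296504, 0.07126322]), np.float64(0.0003563352757856009))
now 24.1 [ 0.5001 -0.1673  0.0186] F [-0.6  0.3 -1.3] M [-0.01  0.15  0.02] gap 0.0552 gf 4.5
jaw in tool [ 0.09738751 -0.00150588 -0.02443622]
hover 26.1 [0.4736 0.0014 0.1299] F [ 0.3 -0.6 -0.3] M [0.01 0.2  0.02] gap 0.055 gf 4.5
((315.5, 112.5), [283, 78, 66, 70, 3584], [315.6, 112.9]) [0.56856899 0.02200696 0.0725    ] [0.56881535 0.02212711 0.0725    ]
```

The bun is at (0.5687, 0.0221), height ✓, and is centred between the jaws (column 315 for both). Descend, squeeze, lift.

Run:
```python
from b import *
psi=.2; c,s_=np.cos(psi),np.sin(psi); b=np.array([.5687,.0221]); t=b-.0955*np.array([c,s_])+.001*np.array([s_,-c])
env.move_linear(np.array([*t,.10]),max_speed=.1)
for z in (.08,.065,.055,.049):
    env.move_linear(np.array([*t,z]),max_speed=.06); s=rep('d')
    if abs(s['contact_force'][2])>4: print('contact'); raise SystemExit
for g in (.05,.047): jaws.grip(g,18); rep('sq')
jaws.grip(.036,18); s=rep('closed')
im=viewer.capture('wrist'); save('pics/cl.png',im); C=cam('wrist',s); r=bun(C,im,(*b,.07)); print(r,onz(C,*r[2],.0725))
```

```text
d 27.1 [0.4749 0.0022 0.0795] F [-0.7 -0.2 -0.8] M [-0.02  0.18 -0.  ] gap 0.0552 gf 4.5
d 27.5 [0.4747 0.0022 0.0644] F [-0.  -0.3 -1.2] M [-0.05  0.13 -0.04] gap 0.0552 gf 4.5
d 27.8 [0.4748 0.0022 0.0544] F [ 0.4  0.9 -0.8] M [ 0.    0.17 -0.03] gap 0.0553 gf 4.5
d 28.0 [0.4749 0.0022 0.0485] F [ 0.1  0.7 -1. ] M [-0.05  0.12  0.  ] gap 0.0552 gf 4.5
sq 28.4 [0.4755 0.0021 0.0492] F [-0.8  0.5 -0.8] M [-0.02  0.2   0.05] gap 0.0506 gf 5.0
sq 28.7 [0.4753 0.0021 0.049 ] F [-0.6 -0.3 -0.7] M [-0.05  0.11 -0.03] gap 0.0472 gf 5.4
closed 28.9 [0.4753 0.0022 0.049 ] F [-0.4  0.3 -0.8] M [-0.01  0.12  0.03] gap 0.0433 gf 18.0
((316.0, 99.0), [274, 57, 85, 85, 5405], [316.0, 99.3]) [0.5684489  0.02208661 0.0725    ]
```

Closed at 43.3 mm with 18 N, so the bun is held. Lifting 10 cm and checking its height.

Run:
```python
from b import *
s=observe(); p=s['tool_pos'].copy(); p[2]=.049
env.move_linear(p+[0,0,.02],max_speed=.04); rep('l')
env.move_linear(p+[0,0,.102],max_speed=.08); env.pause(.5); s=rep('up')
g=(.5685,.022,.1765); T,S,W=cam('top'),cam('scene'),cam('wrist',s); R={}
for n,C in (('top',T),('scene',S),('wrist',W)):
    im=viewer.capture(n); save(f'pics/f_{n}.png',im); hsv=cv2.cvtColor(im,cv2.COLOR_RGB2HSV)
    u,v=proj(C,g).astype(int); m=(hsv[...,0]<18)&(hsv[...,1]>150); w=45 if n=='wrist' else 18
    print(n,(u,v),[(b[0],b[1]) for b in blobs(im,m,(u-w,v-w,u+w,v+w),20)])
    u,v=proj(C,(.5685,.022,.075)).astype(int); print('  old place',(u,v),im[v-3:v+4,u-3:u+4].mean((0,1)).round())
```

```text
l 29.6 [0.4754 0.0022 0.0691] F [ 0.5 -0.6 -1.5] M [-0.02  0.21  0.04] gap 0.0433 gf 17.9
up 31.3 [0.4753 0.0022 0.151 ] F [-0.1 -0.  -1.7] M [ 0.03  0.14 -0.03] gap 0.0433 gf 17.9
top (np.int64(326), np.int64(207)) []
  old place (np.int64(327), np.int64(218)) [243. 235. 212.]
scene (np.int64(332), np.int64(189)) [([326, 181, 9, 15, 78], [328.8, 189.8])]
  old place (np.int64(332), np.int64(231)) [102.  98. 106.]
wrist (np.int64(316), np.int64(98)) [([271, 53, 90, 90, 7133], [315.1, 97.8])]
  old place (np.int64(316), np.int64(118)) [175. 115.  59.]
```

The gap is unchanged at 43.3 mm. The scene camera sees the bun at (329,190), where a height of 0.1765 projects, and bare plate where it stood. Handing in.

```bash
python3 -c "
from h import *
rep('end'); print(env.close_job())"
```

```text
end 31.5 [0.4753 0.0022 0.151 ] F [-0.1 -0.1 -2.2] M [0.01 0.18 0.  ] gap 0.0433 gf 17.9
the job is handed in; nothing more can be done
None
```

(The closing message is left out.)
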